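# Load the battery test jig and swing its bar home

### The job

Lay the blue battery in the blue cradle of the grey test jig and let it go; then swing the aluminium bar over it by pushing its red post, past the sprung roller, until the bar is fully home on the brass contact. Push it on there with about 10 newtons for half a second, but never let the contact take more than 22, then back away so that the roller keeps the bar there. Leave the red battery alone.

Things in the scene. Friction and masses are not known exactly. Their poses are not given: they have to be found in the camera images.
- jig: Battery test jig fixed to the desk: grey baseboard 150 mm (its x) by 290 mm (its y), top 15 mm above the desk. Origin: centre of its underside, z up. The bar's pivot pin is at x 0, y +110 mm. Closed, the bar runs from there along the jig's -y over the cradle; it starts swung open towards the jig's -x by 0.7 to 1.0 rad.
- cradle (a point): Centre of the blue cradle's floor, 20 mm above the desk; axes as the jig's. The battery lies in it along x. Side walls at both ends (18 to 31 mm from the centre), 19 mm apart inside, 8 mm above the floor; end walls 62 mm apart inside, 11 mm above the floor. The middle 36 mm is open at the sides for fingers; there the baseboard is 5 mm below the floor.
- blue_cell: Blue battery with a silver end, loose, 14 x 50 x 14 mm, lying along its own y. Origin: centre of its underside; z up. 0.02 kg. It may lie either way round in the cradle.
- red_cell: Red battery of the same form and size, loose, to be left alone. Origin: centre of its underside.
- swing_bar: Aluminium bar 20 mm wide, 10 mm thick, turning level about the pin; its free end, a blunt cam head 45 mm wide, is 200 mm out along the bar's own -y. Origin: on the pin's axis, 42 mm above the desk, mid-thickness. Closed, its axes match the jig's to within 0.06 rad. It passes 3 mm over a seated battery. The pivot is damped (0.8 N at the post per 10 mm/s), else almost free.
- post (a point): Centre of the red upright post on the bar, 165 mm from the pin: 16 mm diameter, from 47 to 85 mm above the desk, this point 67 mm above it. Axes as the bar's. Push it along the bar's +x to close the bar.
- roller: Sprung white roller (20 mm diameter, 42 mm above the desk; origin: its centre, axes as the jig's) in front of a grey housing 57 mm high. The bar's head pushes it aside: between 35 and 13 mm of post travel short of the bar lying parallel to the jig's y the push rises from 5 to 10 N (not yet the contact). Past that the bar jumps ahead by itself: the roller urges it onto the contact with 3 to 7 N and holds it.
- stop_block: Grey block on the jig, 59 mm high, with a brass contact that stops the bar, 42 mm above the desk, in line with the red post. Origin and axes: the jig's. The contact's set screw is set anew each time: it stops the bar's post up to 9 mm short of or past where the bar is parallel to the jig's y. The setting is not measured: find it by feel. The contact is stiff, 9 N per mm.
Things that resemble listed ones, but are neither listed nor needed, are in the scene too. Of the things that look like the blue_cell, the smallest one is meant.

How it is judged:
By the outcome, as a careful person would: the job done as asked, in the order asked, and still so for the second after the job is handed in, with the robot touching nothing.
It also fails if it takes over 64 s, if anything falls off the work surface, if the arm or the gripper's body presses on something with over 40 N, if the wrist force passes 120 N, or if a joint passes its speed limit or range.

### The arm

A 6-joint arm with a two-finger parallel gripper is mounted at the origin on a cart in front of the work surface, level with it; the furniture and walls round the work are solid. World frame = base frame: x ahead of the robot, y to its left, z up, the work surface at z = 0. Lengths are in m, angles in rad, forces in N, time in s.
With the tool pointing down it reaches from about 0.375 to 0.9 m from the base axis. Payload 3.1 kg.
Tool frame: the origin (TCP) lies on the centre line of the jaws, within the pads' length; the fingertips stand robot.nose_length ahead of it and the grasp point (between the pads) lies 6 mm ahead of it (robot.nose_length is the distance from the TCP to the fingertips, in m); z points along the fingers, y is the line along which they close (so a half turn about z gives the same grasp; the last joint's range is limited). The gripper opens to 87 mm and grips with 3 to 60 N. Pads are 19 mm wide; open, the fingers measure 117 mm over their backs; the gripper's body (75 mm by 190 mm) begins 51 mm behind the grasp point.
Start: joints at [-1.351, 0.527, 1.433, -0, 1.181, -0.178], TCP at [0.243, -0.576, 0.248] pointing down, gripper open.
Joint ranges: [-3.08, 3.08], [-0.75, 2.2], [0.22, 2.44], [-1.43, 4.57], [0, 2.65], [-2.85, 2.85]. Speed limits (rad/s): [2.79, 2.79, 3.14, 3.14, 3.14, 3.14].

### API

Orientations are given as a unit quaternion [x, y, z, w].
In Python, from rig import robot gives the robot as it stands.
- The arm moves only by the shell command python3 -m crank 'ROWS' [FORCE]. ROWS is JSON, one flat list of numbers, 7 for each row, row after row: the shift along the tool's x, y, z in mm, then the turn, a rotation vector about the tool's x, y, z in degrees, then the closure in counts, from 0 (fully open) to 255 (shut). In form: [x, y, z, ax, ay, az, fingers, x, y, z, ax, ay, az, fingers, ...]. A call has exactly 5 rows; each row is the pose to reach, as a shift and turn from the pose commanded when the call began, along the tool's axes at that moment; what a row does not reach only later rows make up. A row lasts 1/12 s, in which the tool goes at most 41.7 mm and 7.16 degrees, less where a joint would pass 70% of its speed; a pose out of reach is approached as far as the arm can. A call with a gripper value outside its range is refused whole. The fingers move at their own pace and stop on an object; FORCE is the grip in N (left out, the last holds). Time passes only in rows, so rows that repeat a pose let the fingers close, or fill a call up. It gives the time, the measured TCP pose, the force, the opening and the grip force at its end, in the units of the state.
- robot.get_obs(): the state, without advancing time (a new reading comes with each control period).
- robot.camera(name): name is "scene" or "top"; returns a dict with "pixels" (480x640x3 uint8, red, green, blue), "intrinsics" (3x3 intrinsics, pixels), "k1" (the pictures are not rectified: a ray, as slopes to the right and down, at radius r is drawn at 1 + k1 r^2 times it, then the intrinsics apply), "extrinsics" (4x4, takes a point from camera to world coordinates). Camera axes: x right, y down, z forward; pixel columns grow to the right and rows downward; lengths in m; the calibration is good to about 2 mm. A picture is of the moment at which its call begins. There is no depth.
- robot.hand_in(): hands the job in; it is judged then, once.
The state is a dict: "time": time; "q": joint angles; "joint_velocities": joint speeds; "joint_torque": joint torques, N m; "position": TCP position; "tool_rot": TCP orientation; "ft_force": force on the tool from outside, world axes, zero at the start; "moment": the same for the moment, N m; "grip_width": finger opening in m; "grip_force": force on a finger pad.
Only numpy, scipy, OpenCV 4.12 (cv2) and the standard library are available. Lean on these libraries where they do the work, as an engineer would, in place of code of your own. Each camera call takes 0.05 s, during which the arm holds its last target. There are 200 camera calls.

## Working session

There is one attempt and no reset: what is moved stays moved. The work goes in short steps, Python scripts to look and compute and a shell command to move; the robot and the scene stay as the last step left them, time stands still between calls to the robot, and variables do not carry over. Pictures are saved under pics/ and viewed, at most 10 in all, crops included, and the job is handed in when it is done.

```bash
ls; mkdir -p pics; cat > h.py <<'E'
import numpy as np, cv2
from rig import robot
def snap(n,f):
    c=robot.camera(n); cv2.imwrite(f,c["pixels"][:,:,::-1]); np.savez('cam_'+n+'.npz',K=c["intrinsics"],k1=c["k1"],T=c["extrinsics"]); return c
def load(n): d=np.load('cam_'+n+'.npz'); return d['K'],float(d['k1']),d['T']
def p2w(n,uv,z):
    K,k1,T=load(n); u,v=uv
    d=np.array([(u-K[0,2])/K[0,0],(v-K[1,2])/K[1,1]]); s=d.copy()
    for _ in range(30): s=d/(1+k1*(s@s))
    r=T[:3,:3]@np.array([s[0],s[1],1]); o=T[:3,3]
    return o+r*(z-o[2])/r[2]
def w2p(n,p):
    K,k1,T=load(n); c=T[:3,:3].T@(np.array(p)-T[:3,3]); s=c[:2]/c[2]; s=s*(1+k1*(s@s))
    return K[0,0]*s[0]+K[0,2],K[1,1]*s[1]+K[1,2]
E
python3 - <<'E'
from h import *
for n in("scene","top"):
    snap(n,f'pics/{n}0.png'); print(load(n))
print(robot.nose_length); o=robot.get_obs(); print(o)
E
```

```text
pics
(array([[482.15586813,   0.        , 319.17774522],
       [  0.        , 482.15586813, 236.35926488],
       [  0.        ,   0.        ,   1.        ]]), -0.024784296217049032, array([[-0.7604223 , -0.50830289,  0.40421046,  0.08666427],
       [-0.64925655,  0.58067949, -0.49119982,  0.56790086],
       [ 0.01496156, -0.63595558, -0.77158062,  0.95098994],
       [ 0.        ,  0.        ,  0.        ,  1.        ]]))
(array([[561.20339326,   0.        , 318.9859273 ],
       [  0.        , 561.20339326, 238.47463509],
       [  0.        ,   0.        ,   1.        ]]), 0.02094676197823626, array([[ 0.02263357, -0.98086629,  0.19336248,  0.35540266],
       [-0.99967276, -0.02451073, -0.00732088, -0.00859648],
       [ 0.01192026, -0.19313351, -0.98110007,  1.17300759],
       [ 0.        ,  0.        ,  0.        ,  1.        ]]))
0.025
{'time': 0.1, 'q': array([-1.35049360e+00,  5.28373462e-01,  1.43374744e+00,  2.34621156e-05,
        1.18138998e+00, -1.78489949e-01]), 'joint_velocities': array([ 0.00057037, -0.0016685 , -0.00230131,  0.00027259,  0.00337816,
       -0.00053369]), 'joint_torque': array([-1.11921811e-04, -4.40983987e+01, -1.77151215e+01,  6.34029577e-02,
        5.33974310e-02, -4.71243345e-05]), 'position': array([ 0.24259814, -0.5753518 ,  0.24667778]), 'tool_rot': array([ 9.80186762e-01,  1.98073200e-01, -9.20397678e-06, -9.59130563e-04]), 'ft_force': array([ 0.22865117, -0.63877069,  0.06384396]), 'moment': array([ 0.03117611, -0.0334476 ,  0.01874468]), 'grip_force': 0.0, 'grip_width': 0.08696558282585296}
```

View pics/top0.png

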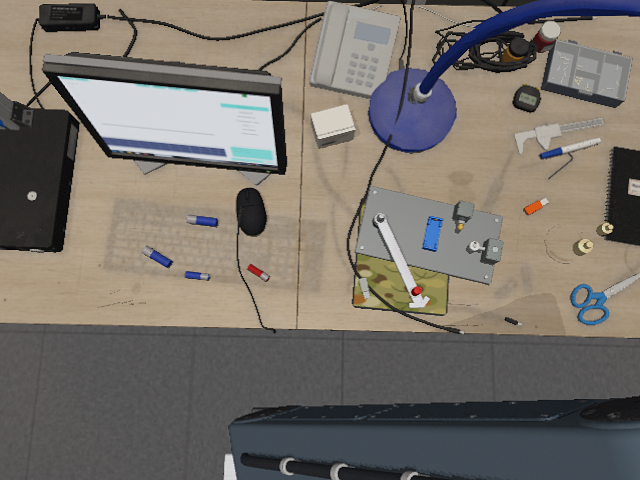

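View pics/scene0.png

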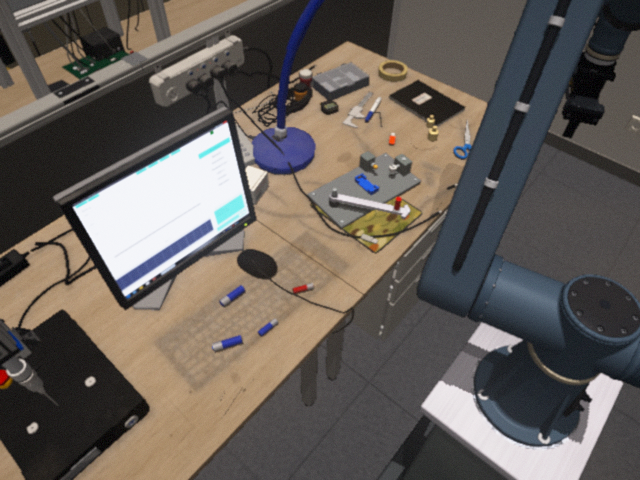

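Candidates in the top image for the blue cell are (202,221), (157,257) and (197,276). The last looks smallest, and the red cell is at (258,272). The jig is at about (430,235), with the pivot at (380,219), post at (417,291), cradle at (432,234), contact block at (463,213) and roller at (480,246). Next I'll take close crops of the cells and the jig.

```bash
python3 - <<'E'
import cv2
a=cv2.imread('pics/top0.png')
cv2.imwrite('pics/c1.png',cv2.resize(a[205:290,135:275],None,fx=5.7,fy=5.7,interpolation=cv2.INTER_CUBIC))
cv2.imwrite('pics/c2.png',cv2.resize(a[180:320,345:515],None,fx=4.2,fy=4.2,interpolation=cv2.INTER_CUBIC))
E
```

```text
(no output)
```

View pics/c1.png

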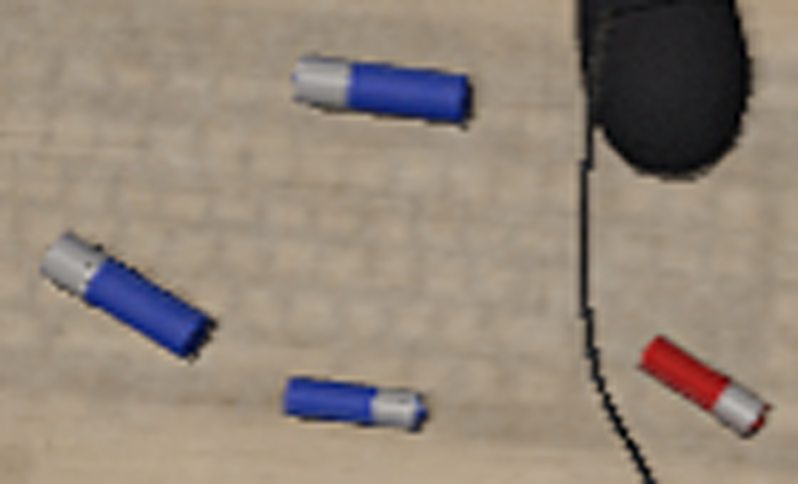

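View pics/c2.png

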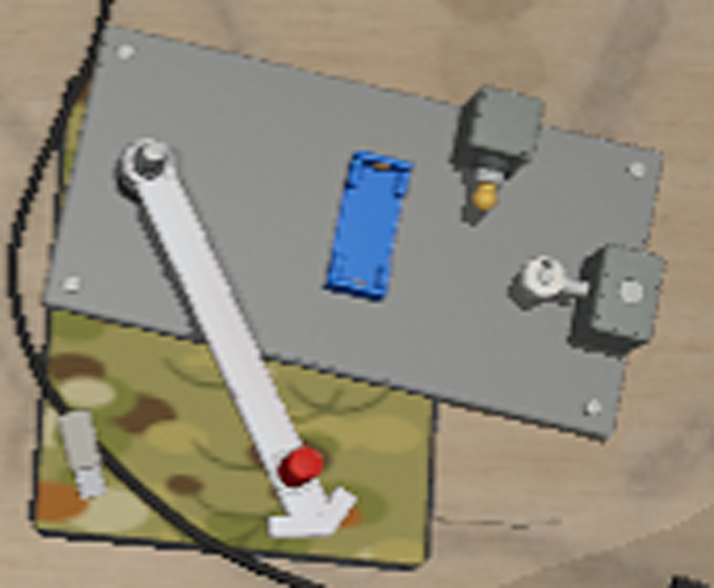

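The close crop confirms the lower blue cell at (197,276) is the smallest. It is about 25 px long, like the red one, while the others are about 31–34 px.

```bash
python3 - <<'E'
from h import *
g=lambda c,s,o:((c[0]+.5)/s-.5+o[0],(c[1]+.5)/s-.5+o[1])
c1=lambda x,y,z:p2w('top',g((x,y),5.7,(135,205)),z)
c2=lambda x,y,z:p2w('top',g((x,y),4.2,(345,180)),z)
R=[c2(*p,.015)[:2] for p in((107,28),(662,155),(607,438),(45,303))]
L=[(.075,.145),(.075,-.145),(-.075,-.145),(-.075,.145)]
import scipy.spatial.transform as st
A=np.array(R);B=np.array(L);Ac=A.mean(0);H=(B).T@(A-Ac);U,S,V=np.linalg.svd(H);Rm=(U@V).T
print('jig',Ac,np.degrees(np.arctan2(Rm[1,0],Rm[0,0])),'res mm',((B@Rm.T+Ac)-A)*1e3)
def inj(p):return Rm.T@(p[:2]-Ac)*1e3
print('piv',inj(c2(152,153,.05)),'cradle',[inj(c2(*p,.029)) for p in((353,152),(413,162),(385,300),(325,290))])
print('post',c2(303,463,.085),inj(c2(303,463,.085)),'brass',inj(c2(486,195,.042)),'roller',inj(c2(545,275,.05)))
a=c1(285,397,.007);b=c1(428,408,.007);print('blue',a,b,(a+b)/2,np.linalg.norm(a-b),np.degrees(np.arctan2(*(b-a)[1::-1])))
for z in(.007,):
  for p,q in(((296,78),(470,99)),((52,250),(202,340)),((650,350),(757,424))):
    a=c1(*p,z);b=c1(*q,z);print((a+b)/2,np.linalg.norm(a-b))
# compare scene view: predicted px
for n,p in(('blue',(c1(285,397,.007)+c1(428,408,.007))/2),('post',c2(303,463,.085)),('corners',[*R[0],.015]),('c',[*R[1],.015]),('c',[*R[2],.015]),('c',[*R[3],.015])):print(n,w2p('scene',p))
a=cv2.imread('pics/scene0.png')
x=cv2.resize(a[140:260,290:430],None,fx=4,fy=4,interpolation=3);y=cv2.resize(a[315:355,240:300],None,fx=4,fy=4,interpolation=3)
o=np.zeros((480,800,3),np.uint8);o[:,:560]=x;o[:160,560:800]=y;cv2.imwrite('pics/c3.png',o)
E
```

```text
jig [ 0.59871402 -0.24887768] -12.192588167269571 res mm [[ 2.26317979  1.22248682]
 [ 0.55929867 -1.30187054]
 [-1.68029911 -2.6163399 ]
 [-1.14217934  2.69572362]]
piv [  5.25165894 109.3407964 ] cradle [array([34.93402768, 10.43568982]), array([ 36.96609519, -19.69620083]), array([-34.94915627, -19.66468244]), array([-37.01099976,  10.12048813])]
post [ 0.47282729 -0.2090073   0.085     ] [-131.46768578   12.38395472] brass [ 25.36093849 -55.51811737] roller [ -9.21716433 -89.05868223]
blue [0.50231699 0.26084979 0.007     ] [0.49950475 0.20857356 0.007     ] [0.50091087 0.23471168 0.007     ] 0.05235181583570892 -93.07930057100621
[0.61872496 0.23248819 0.007     ] 0.0653498632445053
[0.53865011 0.32121896 0.007     ] 0.06570424724220614
[0.5096526  0.10847564 0.007     ] 0.048187100015455286
blue (np.float64(267.90119297932023), np.float64(325.5912188314878))
post (np.float64(398.20328101269365), np.float64(197.7307231990922))
corners (np.float64(307.65057816369625), np.float64(192.72397599738605))
c (np.float64(385.56896919143543), np.float64(151.3290705868714))
c (np.float64(420.74683644257817), np.float64(179.66468858840784))
c (np.float64(341.7578100764572), np.float64(225.34662662110674))
```

View pics/c3.png

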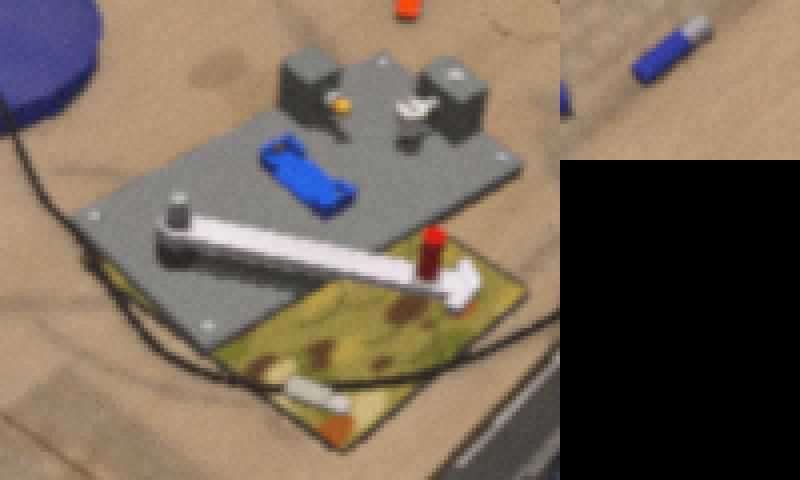

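Scene view agrees with the top view: blue cell at about (268,327), post top at (399,198). The target is settled, so I'll travel towards it now.

```bash
cat > go.py <<'E'
import sys; from h import *
from scipy.spatial.transform import Rotation as R
o=robot.get_obs(); r=R.from_quat(o['tool_rot']); a=[float(v) for v in sys.argv[1:]]
print('t',round(o['time'],2),'pos',o['position'].round(4),'yaw',np.degrees(np.arctan2(*r.as_matrix()[1::-1,0])).round(2),'F',o['ft_force'].round(1),'w',round(o['grip_width'],4),round(o['grip_force'],1))
if a:
    T=R.from_euler('z',a[3],degrees=True)*R.from_euler('x',180,degrees=True)
    print('shift',(r.inv().apply(np.array(a[:3])-o['position'])*1e3).round(1),'turn',np.degrees((r.inv()*T).as_rotvec()).round(2))
E
m='python3 -m crank'
$m '[26,-30,0,0,0,0,0, 52,-61,0,0,0,0,0, 78,-91,0,0,0,0,0, 104,-122,0,0,0,0,0, 130,-152,0,0,0,0,0]'
$m '[26,-30,0,0,0,0,0, 52,-61,0,0,0,0,0, 78,-91,0,0,0,0,0, 104,-122,0,0,0,0,0, 130,-152,0,0,0,0,0]'
$m '[26,-30,0,0,0,0,0, 52,-61,0,0,0,0,0, 78,-91,0,0,0,0,0, 104,-122,0,0,0,0,0, 130,-152,0,0,0,0,0]'
$m '[26,-30,0,0,0,0,0, 52,-61,0,0,0,0,0, 78,-91,0,0,0,0,0, 104,-122,0,0,0,0,0, 130,-152,0,0,0,0,0]'
python3 go.py 0.501 0.235 0.1 86.9
```

```text
time: 0.52
position: [0.3034, -0.3831, 0.2471]
tool_rot: [0.98, 0.198, -0.0, -0.001]
ft_force: [1.8, -0.3, 0.4]
grip_width: 0.0868
grip_force: 0.0
time: 0.93
position: [0.3641, -0.1927, 0.2474]
tool_rot: [0.98, 0.198, -0.0, -0.0]
ft_force: [1.5, -0.5, -0.2]
grip_width: 0.0869
grip_force: 0.0
time: 1.35
position: [0.4249, -0.0022, 0.2475]
tool_rot: [0.98, 0.198, -0.0, -0.0]
ft_force: [0.3, -0.5, -0.1]
grip_width: 0.087
grip_force: 0.0
time: 1.77
position: [0.4856, 0.1885, 0.2473]
tool_rot: [0.98, 0.198, -0.0, 0.0]
ft_force: [0.4, -1.5, 0.7]
grip_width: 0.0872
grip_force: 0.0
t 1.77 pos [0.4856 0.1885 0.2473] yaw 22.88 F [ 0.4 -1.5  0.7] w 0.0872 0.0
shift [ 32.4 -36.8 147.3] turn [-3.000e-02  4.000e-02 -6.402e+01]
```

```bash
m='python3 -m crank'
$m '[7,-7,29,0,0,-7,0, 13,-15,59,0,0,-14,0, 20,-22,88,0,0,-21,0, 26,-30,118,0,0,-28,0, 32,-37,147,0,0,-35,0]' >/dev/null
$m '[0,0,0,0,0,-7,100, 0,0,0,0,0,-14,100, 0,0,0,0,0,-21,100, 0,0,0,0,0,-29,100, 0,0,0,0,0,-29,100]'
python3 - <<'E'
from h import *
import numpy as np
a=snap('top','pics/t1.png')["pixels"]; b=snap('scene','pics/s1.png')["pixels"]
o=np.zeros((480,800,3),np.uint8)
o[:,:400]=cv2.resize(a[215:335,147:247],None,fx=4,fy=4,interpolation=3)
o[:,400:]=cv2.resize(b[260:380,210:310],None,fx=4,fy=4,interpolation=3)
cv2.imwrite('pics/c4.png',o[:,:,::-1])
E
python3 go.py 0.501 0.235 0.029 86.9
```

```text
time: 2.6
position: [0.5005, 0.2328, 0.1]
tool_rot: [0.725, 0.688, -0.001, -0.0]
ft_force: [-0.5, 0.1, 0.5]
grip_width: 0.0617
grip_force: 0.0
t 2.7 pos [0.5008 0.2328 0.1003] yaw 86.7 F [-0.8 -0.1 -0.4] w 0.0562 0.0
shift [ 2.2  0.1 71.3] turn [-0.03  0.01 -0.2 ]
```

View pics/c4.png

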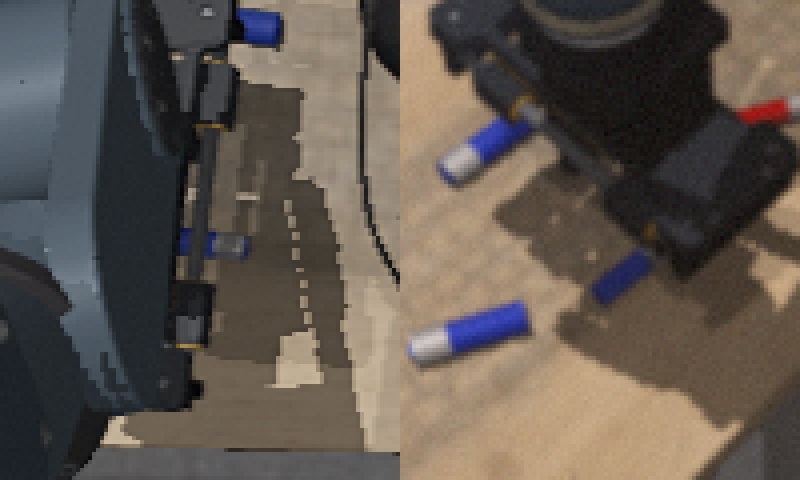

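Fingers straddle the cell, which shows at top crop (215,243), so I descend and grip it.

```bash
m='python3 -m crank'
$m '[1,0,20,0,0,0,110, 2,0,45,0,0,0,120, 2,0,62,0,0,0,120, 2,0,71,0,0,0,120, 2,0,71,0,0,0,120]' 15
$m '[0,0,0,0,0,0,255, 0,0,0,0,0,0,255, 0,0,0,0,0,0,255, 0,0,0,0,0,0,255, 0,0,0,0,0,0,255]' 15
$m '[0,0,0,0,0,0,255, 0,0,0,0,0,0,255, 0,0,0,0,0,0,255, 0,0,0,0,0,0,255, 0,0,0,0,0,0,255]' 15
```

```text
time: 3.12
position: [0.4998, 0.2344, 0.0277]
tool_rot: [0.727, 0.687, -0.002, -0.001]
ft_force: [0.1, 0.1, 0.1]
grip_width: 0.0463
grip_force: 0.0
time: 3.53
position: [0.5015, 0.2349, 0.0304]
tool_rot: [0.726, 0.687, 0.001, 0.0]
ft_force: [-0.0, 0.1, 0.3]
grip_width: 0.0207
grip_force: 0.0
time: 3.95
position: [0.5013, 0.2349, 0.0301]
tool_rot: [0.726, 0.687, 0.0, 0.0]
ft_force: [-1.1, -0.1, 6.5]
grip_width: 0.0126
grip_force: 15.0
```

```bash
m='python3 -m crank'
$m '[0,0,-15,0,0,0,255, 0,0,-45,0,0,0,255, 0,0,-80,0,0,0,255, 0,0,-110,0,0,0,255, 0,0,-120,0,0,0,255]' 15
python3 go.py 0.5977 -0.2535 0.15 -12.2
```

```text
time: 4.37
position: [0.5031, 0.2355, 0.1533]
tool_rot: [0.726, 0.687, 0.003, 0.002]
ft_force: [0.2, 0.8, -0.4]
grip_width: 0.0121
grip_force: 15.0
t 4.37 pos [0.5031 0.2355 0.1533] yaw 86.86 F [ 0.2  0.8 -0.4] w 0.0121 15.0
shift [-483.   121.2    3.1] turn [ 0.18 -0.42 99.06]
```

```bash
m='python3 -m crank'
$m '[-20,5,0,0,0,0,255, -55,14,0,0,0,0,255, -90,23,0,0,0,0,255, -125,32,0,0,0,0,255, -160,40,0,0,0,0,255]' >/dev/null
$m '[-35,9,0,0,0,0,255, -70,18,0,0,0,0,255, -105,27,0,0,0,0,255, -140,35,0,0,0,0,255, -175,43,0,0,0,0,255]' >/dev/null
$m '[-35,9,0,0,0,0,255, -70,18,0,0,0,7,255, -105,27,0,0,0,14,255, -130,35,0,0,0,21,255, -148,38,0,0,0,28,255]' >/dev/null
$m '[0,0,0,0,0,7,255, 0,0,0,0,0,14,255, 0,0,0,0,0,21,255, 0,0,0,0,0,28,255, 0,0,0,0,0,35,255]' >/dev/null
$m '[0,0,0,0,0,7,255, 0,0,0,0,0,14,255, 0,0,0,0,0,21,255, 0,0,0,0,0,28,255, 0,0,0,0,0,35,255]'
python3 go.py 0.5977 -0.2535 0.08 -12.2
```

```text
time: 6.45
position: [0.5947, -0.2537, 0.1481]
tool_rot: [0.995, -0.1, -0.001, -0.001]
ft_force: [0.1, -0.4, -1.4]
grip_width: 0.0122
grip_force: 15.0
t 6.45 pos [ 0.5947 -0.2537  0.1481] yaw -11.5 F [ 0.1 -0.4 -1.4] w 0.0122 15.0
shift [ 3.1 -0.7 68.1] turn [-0.05  0.12  0.7 ]
```

```bash
m='python3 -m crank'
$m '[1,0,15,0,0,0.4,255, 2,-1,35,0,0,0.7,255, 3,-1,55,0,0,0.7,255, 3,-1,68,0,0,0.7,255, 3,-1,68,0,0,0.7,255]' 
python3 - <<'E'
from h import *
a=snap('top','pics/t2.png')["pixels"]; b=snap('scene','pics/s2.png')["pixels"]
o=np.zeros((480,800,3),np.uint8)
o[:,:400]=cv2.resize(a[175:295,385:485],None,fx=4,fy=4,interpolation=3)
o[:,400:]=cv2.resize(b[135:215,340:407][:, :67],(400,480),interpolation=3)
cv2.imwrite('pics/c5.png',o[:,:,::-1])
E
python3 go.py 0.5977 -0.2535 0.055 -12.2
```

```text
time: 6.87
position: [0.5959, -0.2522, 0.0773]
tool_rot: [0.995, -0.103, -0.004, -0.002]
ft_force: [-0.8, -0.3, 0.4]
grip_width: 0.0125
grip_force: 15.0
t 6.97 pos [ 0.598  -0.2534  0.0806] yaw -11.85 F [-0.4 -0.6  0.7] w 0.0129 15.0
shift [-0.2  0.1 25.6] turn [-0.04  0.11  0.35]
```

View pics/c5.png

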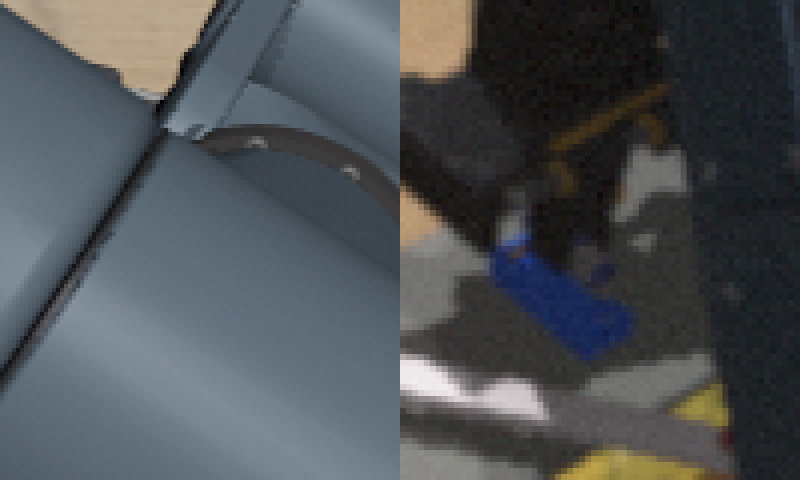

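The top view is blocked by the arm. The scene crop shows the held cell over the cradle, with its silver end at about (512,220) and blue end at (600,270). I'll cross-check the cradle centre from the scene view by projection.

```bash
python3 - <<'E'
from h import *
s=lambda x,y:((x+.5)/4-.5+290,(y+.5)/4-.5+140)
print('scene cradle',[p2w('scene',s(*p),z).round(4) for p,z in(((260,155),.029),((292,136),.029),((355,190),.029),((322,217),.029))])
print(p2w('scene',s(308,174),.029), w2p('scene',(.5977,-.2535,.029)), s(308,174))
a=cv2.imread('pics/scene0.png'); b=cv2.imread('pics/top0.png')
# blue cradle mask centroid, hull
for n,im,(x0,y0,x1,y1) in(('scene',a,(340,165,390,200)),('top',b,(415,205,450,260))):
    h=cv2.cvtColor(im[y0:y1,x0:x1],cv2.COLOR_BGR2HSV); m=cv2.inRange(h,(100,130,60),(125,255,255))
    k=cv2.convexHull(cv2.findNonZero(m)).astype(np.float32); (c,wh,an)=cv2.minAreaRect(k); M=cv2.moments(k)
    c2=(M['m10']/M['m00']+x0,M['m01']/M['m00']+y0)
    print(n,c2,p2w(n,c2,.025),wh,an)
    q=[w2p(n,(.5977+.9775*x+.2112*y,-.2535-.2112*x+.9775*y,z)) for x in(-.035,.035) for y in(-.0155,.0155) for z in(.015,.031)]
    kk=cv2.convexHull(np.array(q,np.float32)); M=cv2.moments(kk); print('  model hull centroid',M['m10']/M['m00'],M['m01']/M['m00'],cv2.contourArea(kk),cv2.contourArea(k))
E
```

```text
scene cradle [array([ 0.6306, -0.241 ,  0.029 ]), array([ 0.6256, -0.2708,  0.029 ]), array([ 0.5612, -0.2567,  0.029 ]), array([ 0.5627, -0.2212,  0.029 ])]
[ 0.59451112 -0.24793046  0.029     ] (np.float64(366.91384941026877), np.float64(181.51779792390235)) (366.625, 183.125)
scene (366.1492978566149, 183.3739837398374) [ 0.59710945 -0.24982183  0.025     ] (24.663249969482422, 10.452520370483398) 40.23636245727539
  model hull centroid 366.83200347590474 183.19968446981298 311.0499137849547 225.5
top (432.1420882669537, 233.4546106925009) [ 0.59827564 -0.25359263  0.025     ] (14.08108901977539, 33.902671813964844) 11.689370155334473
  model hull centroid 431.9625558450282 233.9467080848668 552.5153656310868 464.5
```

```bash
m='python3 -m crank'
$m '[0,0,8,0,0,0.3,255, 0,0,16,0,0,0.3,255, 0,0,20,0,0,0.3,255, 0,0,23,0,0,0.3,255, 0,0,23,0,0,0.3,255]' >/dev/null
python3 go.py 0.598 -0.2533 0.0505 -12.2
$m '[0,0,1,0,0,0,255, 0,0,2,0,0,0,255, 0,0,3,0,0,0,255, 0,0,4,0,0,0,255, 0,0,4,0,0,0,255]' >/dev/null
python3 go.py 0.598 -0.2533 0.0505 -12.2
```

```text
t 7.38 pos [ 0.5981 -0.2534  0.0579] yaw -12.15 F [ 0.6  0.7 -0.1] w 0.0119 15.0
shift [-0.1 -0.1  7.4] turn [-0.02  0.06  0.05]
t 7.8 pos [ 0.5984 -0.2537  0.0545] yaw -12.15 F [-0.5  0.7 -1.3] w 0.012 15.0
shift [-0.5 -0.3  4. ] turn [-0.    0.    0.05]
```

```bash
m='python3 -m crank'
$m '[0,0,1,0,0,0,255, 0,0,2,0,0,0,255, 0,0,3,0,0,0,255, 0,0,3.5,0,0,0,255, 0,0,3.5,0,0,0,255]' >/dev/null
python3 go.py 0.598 -0.2533 0.0505 -12.2
$m '[0,0,0,0,0,0,255, 0,0,0.5,0,0,0,255, 0,0,1,0,0,0,255, 0,0,1,0,0,0,255, 0,0,1,0,0,0,255]' >/dev/null
python3 go.py 0.598 -0.2533 0.0505 -12.2
```

```text
t 8.22 pos [ 0.5984 -0.2536  0.0509] yaw -12.15 F [-0.2 -0.7  0.7] w 0.0121 15.0
shift [-0.4 -0.3  0.4] turn [-0.01  0.02  0.05]
t 8.63 pos [ 0.5985 -0.2537  0.0501] yaw -12.15 F [-0.3  0.4  0.6] w 0.0122 15.0
shift [-0.6 -0.3 -0.4] turn [ 0.   -0.01  0.05]
```

```bash
m='python3 -m crank'
$m '[0,0,0,0,0,0,215, 0,0,0,0,0,0,205, 0,0,0,0,0,0,190, 0,0,0,0,0,0,170, 0,0,0,0,0,0,150]' 5
$m '[0,0,0,0,0,0,150, 0,0,0,0,0,0,150, 0,0,-5,0,0,0,150, 0,0,-15,0,0,0,150, 0,0,-30,0,0,0,150]' >/dev/null
$m '[0,0,-25,0,0,0,150, 0,0,-50,0,0,0,150, 0,0,-75,0,0,0,150, 0,0,-85,0,0,0,150, 0,0,-85,0,0,0,150]'
```

```text
time: 9.05
position: [0.5984, -0.2537, 0.05]
tool_rot: [0.994, -0.106, -0.0, -0.0]
ft_force: [-0.8, 0.2, 0.4]
grip_width: 0.0283
grip_force: 0.0
time: 9.88
position: [0.6004, -0.2548, 0.1691]
tool_rot: [0.994, -0.106, 0.003, 0.002]
ft_force: [-0.4, -0.6, -0.1]
grip_width: 0.0357
grip_force: 0.0
```

```bash
cat > post.py <<'E'
import sys,subprocess; import numpy as np
th,d,z=map(float,sys.argv[1:4]); psi=np.radians(-12.2-th)
P=np.array([.6219,-.1414])+.165*np.array([np.sin(psi),-np.cos(psi)])-d/1e3*np.array([np.cos(psi),np.sin(psi)])
subprocess.run(['python3','go.py',str(P[0]),str(P[1]),str(z/1e3),str(np.degrees(psi))])
E
python3 post.py 53.4 40 160
```

```text
t 9.88 pos [ 0.6004 -0.2548  0.1691] yaw -12.15 F [-0.4 -0.6 -0.1] w 0.0357 0.0
shift [-159.3  -49.3    7.8] turn [-5.000e-02 -4.600e-01  5.345e+01]
```

```bash
m='python3 -m crank'
$m '[-25,-8,0,0,0,7,255, -60,-18,0,0,0,14,255, -95,-29,0,0,0,21,255, -130,-40,0,0,0,28,255, -159,-49,8,0,0,35,255]' >/dev/null
$m '[0,0,0,0,0,7,255, 0,0,0,0,0,14,255, 0,0,0,0,0,18.5,255, 0,0,0,0,0,18.5,255, 0,0,0,0,0,18.5,255]' >/dev/null
python3 - <<'E'
from h import *
a=snap('top','pics/t3.png')["pixels"]; b=snap('scene','pics/s3.png')["pixels"]
o=np.zeros((480,800,3),np.uint8)
o[:,:400]=cv2.resize(a[185:305,385:485],None,fx=4,fy=4,interpolation=3)
o[:,400:]=cv2.resize(b[140:236,335:415],(400,480),interpolation=3)
cv2.imwrite('pics/c6.png',o[:,:,::-1])
E
python3 post.py 53.4 40 87
```

```text
t 10.82 pos [ 0.4531 -0.1722  0.1565] yaw -65.56 F [ 0.4  0.5 -0.2] w 0.0009 0.0
shift [ 1.8 -1.5 69.5] turn [0.04 0.06 0.04]
```

View pics/c6.png

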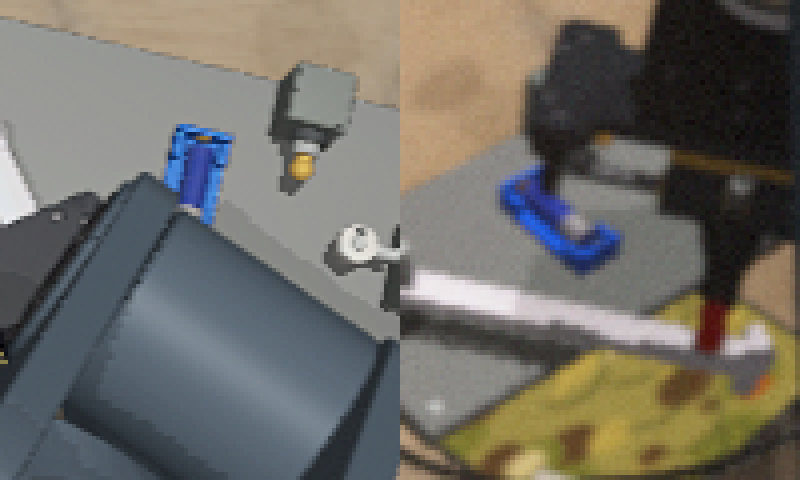

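The cell lies seated in the cradle in both views (top crop (197,180), scene crop (555,215)). Now I lower the closed fingers behind the post.

```bash
m='python3 -m crank'
$m '[1,-1,18,0,0,0,255, 2,-1,38,0,0,0,255, 2,-1,55,0,0,0,255, 2,-1,65,0,0,0,255, 2,-1,70,0,0,0,255]' 20
$m '[3,0,0,0,0,0,255, 6,0,0,0,0,0,255, 9,0,0,0,0,0,255, 12,0,0,0,0,0,255, 15,0,0,0,0,0,255]'
python3 post.py 53.4 17.5 87
```

```text
time: 11.23
position: [0.4544, -0.1733, 0.0856]
tool_rot: [0.841, -0.542, -0.001, -0.0]
ft_force: [-0.2, 0.3, 0.1]
grip_width: 0.0004
grip_force: 0.0
time: 11.65
position: [0.4619, -0.1881, 0.0878]
tool_rot: [0.84, -0.542, 0.001, 0.0]
ft_force: [0.3, -0.3, 0.2]
grip_width: 0.0003
grip_force: 0.0
t 11.65 pos [ 0.4619 -0.1881  0.0878] yaw -65.65 F [ 0.3 -0.3  0.2] w 0.0003 0.0
shift [ 6.  -0.   0.8] turn [-0.05 -0.09 -0.05]
```

```bash
m='python3 -m crank'
$m '[4,0,0,0,0,-1,255, 8,0.5,0,0,0,-2,255, 13,1,0,0,0,-3,255, 18,1,0,0,0,-4.5,255, 23,1,0,0,0,-6,255]' |grep -v tool
$m '[5.8,0.5,0,0,0,-2,255, 11.5,0.8,0,0,0,-4,255, 17.3,1,0,0,0,-6,255, 23,0.9,0,0,0,-8,255, 28.9,0.6,0,0,0,-10,255]' |grep -v tool
python3 post.py 37.4 17.5 87; python3 - <<'E'
from h import *
b=snap('scene','pics/s4.png')
E
```

```text
time: 12.07
position: [0.469, -0.2077, 0.0871]
ft_force: [-0.5, 4.6, 3.2]
grip_width: 0.0003
grip_force: 2.4
time: 12.48
position: [0.4821, -0.2323, 0.0869]
ft_force: [-3.3, 5.3, 4.7]
grip_width: 0.0004
grip_force: 2.7
t 12.48 pos [ 0.4821 -0.2323  0.0869] yaw -49.5 F [-3.3  5.3  4.7] w 0.0004 2.7
shift [ 3.9 -0.4 -0.1] turn [0.04 0.37 0.1 ]
```

```bash
m='python3 -m crank'
$m '[5.8,0.5,0,0,0,-2,255, 11.5,0.8,0,0,0,-4,255, 17.3,1,0,0,0,-6,255, 23,0.9,0,0,0,-8,255, 28.9,0.6,0,0,0,-10,255]' |grep -v tool
$m '[5.8,0.5,0,0,0,-2,255, 11.5,0.8,0,0,0,-4,255, 17.3,1,0,0,0,-6,255, 23,0.9,0,0,0,-8,255, 28.9,0.6,0,0,0,-10,255]' |grep -v tool
$m '[0,0,0,0,0,0,255, 0,0,0,0,0,0,255, 0,0,0,0,0,0,255, 0,0,0,0,0,0,255, 0,0,0,0,0,0,255]' |grep -v tool
python3 post.py 17.4 17.5 87
```

```text
time: 12.95
position: [0.4997, -0.2549, 0.0867]
ft_force: [-4.8, 2.9, 3.2]
grip_width: 0.0006
grip_force: 2.7
time: 13.37
position: [0.5213, -0.2744, 0.0866]
ft_force: [-6.6, 1.0, 3.2]
grip_width: 0.0004
grip_force: 2.7
time: 13.78
position: [0.5243, -0.2755, 0.0871]
ft_force: [1.0, -0.7, 0.3]
grip_width: 0.0003
grip_force: 0.0
t 13.78 pos [ 0.5243 -0.2755  0.0871] yaw -29.67 F [ 1.  -0.7  0.3] w 0.0003 0.0
shift [1.1 0.2 0.1] turn [ 0.   -0.06 -0.07]
```

```bash
m='python3 -m crank'
$m '[2.9,0.3,0,0,0,-1,255, 5.8,0.5,0,0,0,-2,255, 8.7,0.7,0,0,0,-3,255, 11.5,0.9,0,0,0,-4,255, 14.4,1,0,0,0,-5,255]' |grep -v tool
$m '[2.9,0.3,0,0,0,-1,255, 5.8,0.5,0,0,0,-2,255, 8.7,0.7,0,0,0,-3,255, 11.5,0.9,0,0,0,-4,255, 14.4,1,0,0,0,-5,255]' |grep -v tool
python3 post.py 7.4 17.5 87
```

```text
time: 14.2
position: [0.536, -0.2833, 0.087]
ft_force: [-2.7, 0.5, 1.8]
grip_width: 0.0007
grip_force: 1.4
time: 14.62
position: [0.5463, -0.2892, 0.0869]
ft_force: [-10.1, 1.2, 7.0]
grip_width: 0.0005
grip_force: 4.6
t 14.62 pos [ 0.5463 -0.2892  0.0869] yaw -19.5 F [-10.1   1.2   7. ] w 0.0005 4.6
shift [ 4.2  0.4 -0.2] turn [-0.05  0.41  0.09]
```

```bash
m='python3 -m crank'
for i in 1; do $m '[0.7,0.1,0,0,0,-0.25,255, 1.4,0.2,0,0,0,-0.5,255, 2.2,0.2,0,0,0,-0.75,255, 2.9,0.3,0,0,0,-1,255, 3.6,0.3,0,0,0,-1.25,255]' |egrep 'pos|ft_f'; done
$m '[0.7,0.1,0,0,0,-0.25,255, 1.4,0.2,0,0,0,-0.5,255, 2.2,0.2,0,0,0,-0.75,255, 2.9,0.3,0,0,0,-1,255, 3.6,0.3,0,0,0,-1.25,255]' |egrep 'pos|ft_f'
python3 post.py 4.9 17.5 87
```

```text
position: [0.5498, -0.2909, 0.0869]
ft_force: [-7.6, 1.3, 3.9]
position: [0.5527, -0.2923, 0.0869]
ft_force: [-9.0, 1.2, 5.6]
t 15.45 pos [ 0.5527 -0.2923  0.0869] yaw -17.05 F [-9.   1.2  5.6] w 0.0002 4.3
shift [ 4.2  0.4 -0.1] turn [-0.04  0.39  0.05]
```

```bash
m='python3 -m crank'
$m '[0.7,0.1,0,0,0,-0.25,255, 1.4,0.2,0,0,0,-0.5,255, 2.2,0.2,0,0,0,-0.75,255, 2.9,0.3,0,0,0,-1,255, 3.6,0.3,0,0,0,-1.25,255]' |egrep 'pos|ft_f'
python3 post.py 3.65 17.5 87
```

```text
position: [0.5557, -0.2937, 0.0869]
ft_force: [-9.8, 1.2, 5.9]
t 15.87 pos [ 0.5557 -0.2937  0.0869] yaw -15.79 F [-9.8  1.2  5.9] w 0.0002 4.5
shift [ 4.5  0.4 -0.1] turn [-0.04  0.43  0.06]
```

```bash
m='python3 -m crank'
$m '[0.5,0.1,0,0,0,-0.2,255, 1,0.1,0,0,0,-0.3,255, 1.5,0.1,0,0,0,-0.5,255, 2,0.2,0,0,0,-0.7,255, 2.5,0.2,0,0,0,-0.9,255]' |egrep 'pos|ft_f'
python3 post.py 2.8 17.5 87
```

```text
position: [0.5618, -0.296, 0.0871]
ft_force: [0.4, -0.9, 0.1]
t 16.28 pos [ 0.5618 -0.296   0.0871] yaw -14.98 F [ 0.4 -0.9  0.1] w 0.0005 0.0
shift [0.5 0.1 0.1] turn [ 0.03 -0.12  0.02]
```

```bash
m='python3 -m crank'
$m '[0.5,0,0,0,0,-0.2,255, 1,0.1,0,0,0,-0.3,255, 1.5,0.1,0,0,0,-0.5,255, 2,0.2,0,0,0,-0.7,255, 2.5,0.2,0,0,0,-0.9,255]' |egrep 'pos|ft_f'
$m '[0.5,0,0,0,0,-0.2,255, 1,0.1,0,0,0,-0.3,255, 1.5,0.1,0,0,0,-0.5,255, 2,0.2,0,0,0,-0.7,255, 2,0.2,0,0,0,-0.7,255]' |egrep 'pos|ft_f'
python3 post.py 1.2 17.5 87
```

```text
position: [0.5638, -0.2963, 0.0871]
ft_force: [1.2, 0.2, 0.2]
position: [0.5654, -0.297, 0.0871]
ft_force: [-0.2, -0.4, 0.7]
t 17.12 pos [ 0.5654 -0.297   0.0871] yaw -13.39 F [-0.2 -0.4  0.7] w 0.0002 0.0
shift [1.4 0.6 0.1] turn [ 0.   -0.01  0.01]
```

```bash
m='python3 -m crank'
$m '[0.5,0,0,0,0,-0.2,255, 1,0.1,0,0,0,-0.3,255, 1.5,0.1,0,0,0,-0.5,255, 2,0.2,0,0,0,-0.7,255, 2,0.2,0,0,0,-0.7,255]' |egrep 'pos|ft_f'
$m '[0.5,0,0,0,0,-0.2,255, 1,0.1,0,0,0,-0.3,255, 1.5,0.1,0,0,0,-0.5,255, 2,0.2,0,0,0,-0.5,255, 2,0.2,0,0,0,-0.5,255]' |egrep 'pos|ft_f'
```

```text
position: [0.5673, -0.2977, 0.0871]
ft_force: [-0.2, 0.3, -0.1]
position: [0.5692, -0.2983, 0.0871]
ft_force: [-0.0, 0.5, -0.3]
```

```bash
m='python3 -m crank'
$m '[0.5,0,0,0,0,0,255, 1,0,0,0,0,0,255, 1.5,0,0,0,0,-0.2,255, 2,0,0,0,0,-0.4,255, 2,0,0,0,0,-0.5,255]' |egrep 'pos|ft_f'
python3 post.py -0.5 17.5 87
```

```text
position: [0.5712, -0.2987, 0.0871]
ft_force: [0.6, -0.1, -0.1]
t 18.37 pos [ 0.5712 -0.2987  0.0871] yaw -11.69 F [ 0.6 -0.1 -0.1] w 0.0002 0.0
shift [0.3 0.7 0.1] turn [ 0.   -0.01  0.01]
```

```bash
m='python3 -m crank'
$m '[0.5,0,0,0,0,0,255, 1,0,0,0,0,0,255, 1.5,0,0,0,0,-0.2,255, 2,0,0,0,0,-0.4,255, 2,0,0,0,0,-0.5,255]' |egrep 'pos|ft_f'
python3 post.py -1 17.5 87
```

```text
position: [0.5732, -0.2991, 0.0871]
ft_force: [-0.5, 0.7, 0.5]
t 18.78 pos [ 0.5732 -0.2991  0.0871] yaw -11.18 F [-0.5  0.7  0.5] w 0.0007 0.0
shift [-0.3  0.9  0.1] turn [ 0.   -0.01  0.02]
```

```bash
m='python3 -m crank'
$m '[0.5,0,0,0,0,0,255, 1,0,0,0,0,0,255, 1.5,0,0,0,0,-0.2,255, 2,0,0,0,0,-0.4,255, 2,0,0,0,0,-0.5,255]' |egrep 'pos|ft_f'
python3 post.py -1.5 17.5 87
```

```text
position: [0.5751, -0.2995, 0.0871]
ft_force: [-0.6, 0.5, -0.0]
t 19.2 pos [ 0.5751 -0.2995  0.0871] yaw -10.68 F [-0.6  0.5 -0. ] w 0.0002 0.0
shift [-0.9  1.   0.1] turn [ 0.   -0.01  0.02]
```

```bash
m='python3 -m crank'
$m '[0.5,0,0,0,0,0,255, 1,0,0,0,0,0,255, 1.5,0,0,0,0,-0.2,255, 2,0,0,0,0,-0.4,255, 2,0,0,0,0,-0.5,255]' |egrep 'pos|ft_f'
python3 post.py -2 17.5 87
```

```text
position: [0.577, -0.2998, 0.0871]
ft_force: [0.2, -0.3, 0.4]
t 19.62 pos [ 0.577  -0.2998  0.0871] yaw -10.18 F [ 0.2 -0.3  0.4] w 0.0001 0.0
shift [-1.4  1.1  0.1] turn [ 0.   -0.01  0.02]
```

```bash
m='python3 -m crank'
$m '[0.5,0,0,0,0,0,255, 1,0,0,0,0,0,255, 1.5,0,0,0,0,-0.2,255, 2,0,0,0,0,-0.4,255, 2,0,0,0,0,-0.5,255]' |egrep 'pos|ft_f'
```

```text
position: [0.578, -0.3, 0.0869]
ft_force: [-4.0, -0.1, 1.6]
```

```bash
m='python3 -m crank'
$m '[0.5,0,0,0,0,0,255, 1,0,0,0,0,0,255, 1.5,0,0,0,0,-0.2,255, 2,0,0,0,0,-0.4,255, 2,0,0,0,0,-0.5,255]' |egrep 'pos|ft_f'
python3 - <<'E'
from h import *
a=snap('top','pics/t5.png')["pixels"]; b=snap('scene','pics/s5.png')["pixels"]
o=np.zeros((480,800,3),np.uint8)
o[:,:400]=cv2.resize(a[185:305,385:485],None,fx=4,fy=4,interpolation=3)
o[:,400:]=cv2.resize(b[125:221,345:425],(400,480),interpolation=3)
cv2.imwrite('pics/c7.png',o[:,:,::-1])
E
```

```text
position: [0.5788, -0.3002, 0.0869]
ft_force: [-7.5, 0.3, 3.8]
```

```bash
m='python3 -m crank'
$m '[0.3,0,0,0,0,0,255, 0.6,0,0,0,0,0,255, 0.9,0,0,0,0,0,255, 1.2,0,0,0,0,0,255, 1.2,0,0,0,0,0,255]' |egrep 'pos|ft_f'
```

```text
position: [0.5791, -0.3002, 0.0869]
ft_force: [-8.5, -0.7, 5.3]
```

View pics/c7.png

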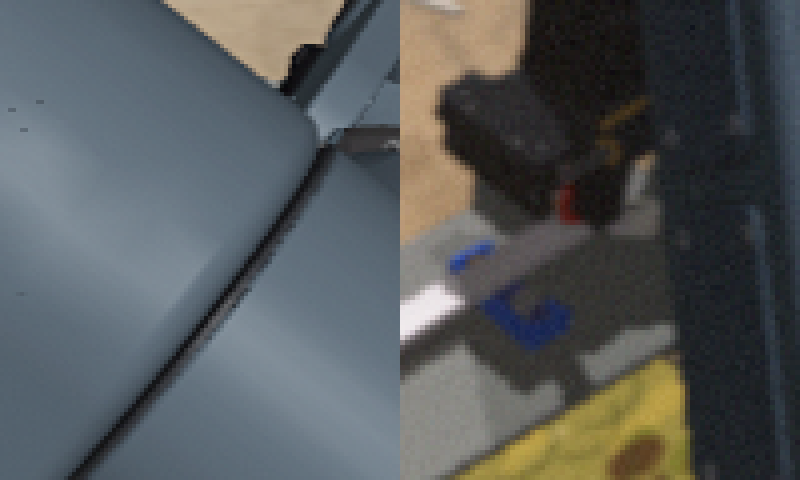

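The bar now lies over the cradle, with the fingers behind the post at scene crop (570,205). I'll bring the push to about 10 N and hold it.

```bash
m='python3 -m crank'
$m '[0.3,0,0,0,0,0,255, 0.7,0,0,0,0,0,255, 0.7,0,0,0,0,0,255, 0.7,0,0,0,0,0,255, 0.7,0,0,0,0,0,255]' |egrep 'pos|ft_f'
$m '[0,0,0,0,0,0,255, 0,0,0,0,0,0,255, 0,0,0,0,0,0,255, 0,0,0,0,0,0,255, 0,0,0,0,0,0,255]' |egrep 'pos|ft_f'
```

```text
position: [0.5793, -0.3002, 0.0869]
ft_force: [-9.9, -1.9, 5.3]
position: [0.5793, -0.3002, 0.0869]
ft_force: [-11.0, -0.1, 5.4]
```

```bash
m='python3 -m crank'
$m '[0,0,0,0,0,0,255, -1,0,0,0,0,0,255, -3,0,0,0,0,0,255, -6,0,0,0,0,0,255, -12,0,0,0,0,0,255]' |egrep 'pos|ft_f'
$m '[-10,0,0,0,0,0,255, -25,0,0,0,0,0,255, -40,0,-10,0,0,0,255, -55,0,-40,0,0,0,255, -70,0,-75,0,0,0,255]' |egrep 'pos|ft_f'
$m '[-20,-30,-15,0,0,0,255, -40,-60,-40,0,0,0,255, -45,-90,-60,0,0,0,255, -45,-110,-80,0,0,0,255, -45,-110,-80,0,0,0,255]' |egrep 'pos|ft_f'
python3 - <<'E'
from h import *
a=snap('top','pics/t6.png')["pixels"]; b=snap('scene','pics/s6.png')["pixels"]
o=np.zeros((480,800,3),np.uint8)
o[:,:400]=cv2.resize(a[175:295,375:475+25],(400,480),interpolation=3)
o[:,400:]=cv2.resize(b[125:245,325:425],(400,480),interpolation=3)
cv2.imwrite('pics/c8.png',o[:,:,::-1])
E
```

```text
position: [0.5724, -0.2994, 0.0873]
ft_force: [0.1, 0.5, -0.8]
position: [0.5005, -0.2866, 0.1606]
ft_force: [-0.2, -1.3, 1.2]
position: [0.4768, -0.1693, 0.246]
ft_force: [0.5, -0.4, 0.4]
```

View pics/c8.png

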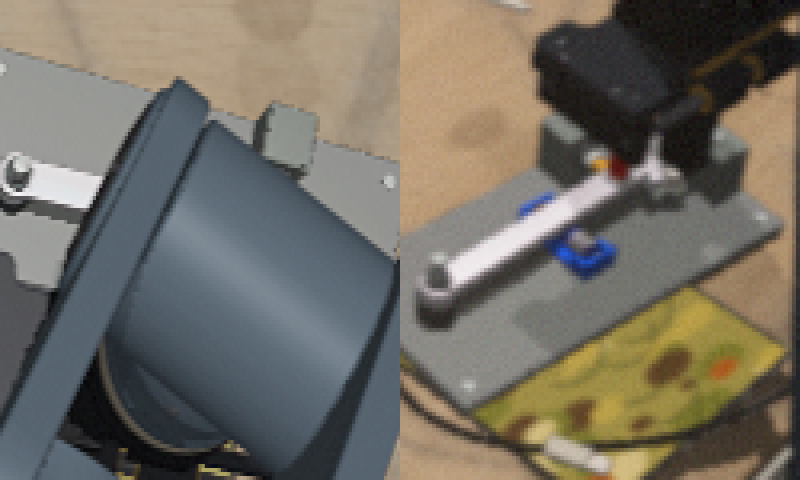

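The bar is closed over the seated cell, at the brass contact (scene crop (600,160)) and held by the roller (660,180). The arm is clear, so I'm handing in.

```bash
python3 -c "
from rig import robot
print(robot.hand_in())"
```

```text
the job is handed in; nothing more can be done
None
```

The job is handed in, with no verdict shown: the blue battery lies in the cradle, and the bar was pushed onto the contact at about 10 N (measured peak 11 N) for over half a second. After I backed away the roller kept it there; the red battery was never touched.

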